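# Lock the grinder lid and start it

## Robot

A 6-joint arm with a two-finger parallel gripper is mounted at the origin on the work surface. World frame = base frame: x ahead of the robot, y to its left, z up, the work surface at z = 0. Lengths are in mm, angles in rad, forces in N, time in s.
With the tool pointing down it reaches from about 350 to 775 mm from the base axis. Payload 7.3 kg.
Tool frame: the origin (TCP) lies on the centre line of the jaws, within the pads' length; the fingertips stand 17 mm ahead of it and the grasp point (between the pads) lies 2 mm behind it; z points along the fingers, y is the line along which they close (so a half turn about z gives the same grasp; the last joint's range is limited). The gripper opens to 92 mm and grips with 3 to 60 N. Pads are 19 mm wide; open, the fingers measure 130 mm over their backs; the gripper's body (75 mm by 190 mm) begins 47 mm behind the grasp point.
Start: joints at [-1.315, 0.342, 1.524, -0, 1.275, -0.146], TCP at [205.338, -483.197, 243.741] pointing down, gripper open.
Joint ranges: [-2.53, 2.53], [-0.77, 2.02], [0.04, 2.7], [-1, 4.14], [0.28, 2.66], [-3.11, 3.11]. Speed limits (rad/s): [2.57, 2.57, 3.14, 3.14, 3.14, 3.14].

## Interface

Orientations are given as [roll, pitch, yaw] about the fixed x, y, z axes, in that order (R = Rz(yaw) Ry(pitch) Rx(roll)).
In Python, from plant import bot gives the robot as it stands. The module is installed in compiled form; this text tells all that it offers.
- The arm moves only by the shell command python3 -m pendant 'ROWS'. ROWS is JSON, a list of rows, each a list of 3 entries, a list of its own where there are three numbers: the shift along the world's x, y, z as a fraction of full scale, then the turn, a rotation vector about the world's x, y, z as a fraction of full scale, then the opening, from -1 (shut) to 1 (fully open), so that 0 is half open. In form: [[[tx, ty, tz], [rx, ry, rz], claw], ...]. A call has exactly 10 rows; each row shifts and turns the commanded pose from where the row before left it; what a row does not reach is not made up. Full scale, the value 1, is 30 mm for a shift and 0.12 rad for a turn. A row lasts 1/12 s, in which the tool goes at most 41.7 mm and 7.16 degrees, less where a joint would pass 70% of its speed; a pose out of reach is approached as far as the arm can. A call with a number of a shift or a turn outside -1 to 1 is refused whole. A call with a gripper value outside its range is refused whole. The fingers move at their own pace and stop on an object; the grip force is fixed at half the most. Time passes only in rows, so rows that do not move let the fingers close, or fill a call up. It gives the time, the measured TCP pose, the force, the opening and the grip force at its end, in the units of the state.
- bot.get_obs(): the state, without advancing time (a new reading comes with each control period).
- bot.capture(name): name is "scene" or "top" or "wrist"; returns the picture (480x640x3 uint8, blue, green, red); there is no depth.
- bot.camera_params(name): a dict with "fovy" (degrees; the focal length in pixels is half the picture's height over the tangent of half this angle, whatever the lens; pixels are square), "cx", "cy" (the principal point, pixels), "camera_from_world" (4x4, takes a point from world to camera coordinates). Camera axes: x right, y down, z forward; pixel columns grow to the right and rows downward; lengths in mm; the calibration is good to about 2 mm. The wrist camera is an equidistant fisheye: a pixel r from the principal point sees the ray r / f radians off the axis. A picture is of the moment at which its call begins: read the wrist's pose just before it. camera_params takes no time and is no camera call; for the wrist camera it gives the pose at the moment of the call.
- bot.close_job(): hands the job in; it is judged then, once.
The state is a dict: "time": time; "joint_positions": joint angles; "dq": joint speeds; "tau": joint torques, N m; "tool_pos": TCP position; "tcp_rot": TCP orientation; "contact_force": force on the tool from outside, world axes, zero at the start; "moment": the same for the moment, N m; "grip_width": finger opening in mm; "finger_force": force on a finger pad.
Only numpy, scipy, OpenCV 4.12 (cv2) and the standard library are available. Lean on these libraries where they do the work, as an engineer would, in place of code of your own. Each camera call takes 0.05 s, during which the arm holds its last target. There are 200 camera calls.

## Task

Put the lid on the spice grinder: let its two lugs down through the two slots in the bowl's collar, press it down against the sprung spindle and turn it clockwise (seen from above) a quarter turn to the stop, so that it stays locked, then let go of it. After that press the start button on the grinder's front deck fully in and release it. Do not press the button before the lid is locked, and leave the jar, dish, shaker and spatula where they are.

Things in the scene. Friction and masses are not known exactly. Their poses are not given: they have to be found in the camera images.
- lid_grip (a point): Loose black lid: disc 120 mm across, 8 mm thick, underside down. An upright steel bar handle on its middle, along x: 60 long, 16 wide, flat upright sides, top 52 mm above the underside. This point: on the lid's axis in the handle, 38 mm above the underside; x along the handle, z up. The lid is the same after half a turn. About 0.2 kg.
- lid_lug (a point): One of the lid's two lugs, at the underside's height, 64 mm from the lid's centre along the lid's +x; its twin lies opposite at -x, so lugs and handle are in line. Each lug is 18 mm wide, 6 mm thick, flush with the underside, and ends 72 mm from the centre.
- seat (a point): Fixed grinder: grey housing 250 x 170 mm, 95 high, bearing a round steel bowl 160 mm across. This point: on the bowl's axis at the height of its flat ledge (145 mm above the table), where the lid's underside comes down; z up, -x towards the front deck and button. Locked, lugs and handle lie along this frame's y, crosswise to the housing.
- slot (a point): One of two slots, 24 mm wide, for the lugs in the inward lip of the collar, at the seat's +x, 72 mm from the axis, 14 mm above the ledge (lip's top); the other is opposite at -x. Collar inner radius 75, lip inner radius 65, lip underside 8.5 mm above the ledge. Under the lip a lug can only go clockwise (from above), a quarter turn to an end stop.
- spindle_top (a point): Top of the sprung spindle head, a 36 mm disc in the bowl's middle, 9 mm above the ledge when free. It carries the lid; push of 4 N to start, 7.6 N at the ledge, less the lid's weight. The lugs pass under the lip when the lid is within 2.5 mm of the ledge. Let go, the locked lid rises to 2.5 mm above the ledge, lugs against the lip, and stays.
- start_top (a point): Centre of the top face of the round grey start button (28 mm across, in a 44 mm black housing) on the front deck, 130 mm from the bowl's axis, 22 mm above the deck. It is pressed straight down.
- start (a joint): Travel of the start button: 0 released, 0.006 m fully in. It springs back by itself; fully in takes 5 N.
- jar: Bystander: jar with steel cap, 64 mm across, 100 mm high; origin at the underside.
- dish: Bystander: white bowl, 120 mm across, 50 mm high; origin at the underside.
- shaker: Bystander: aluminium shaker can, 52 mm across, 95 mm high; origin at the underside.
- spatula: Bystander: kitchen spatula lying on the table along its x axis.
Things that resemble listed ones, but are neither listed nor needed, are in the scene too. Of the things that look like the part that bears lid_grip, the middle-sized one is meant.

How it is judged (in metres and radians):
On the way, in this order (a step that is already met when the one before it is completed fails the run):
1. the lid is pressed down on the ledge with its lugs in the slots (angle between the x axis of lid_grip and the x axis of seat, either way round below 0.35 rad and horizontal distance between lid_grip and seat below 0.008 m and z of lid_grip in the frame of seat below 0.043 m).
2. the lid is turned a quarter turn and locked under the lip, and let go (angle between the x axis of lid_grip and the y axis of seat, either way round below 0.2 rad and horizontal distance between lid_grip and seat below 0.007 m and z of lid_grip in the frame of seat below 0.043 m and contact force between the fingers and lid below 0.1 N), for 0.2 s.
3. the start button is pressed fully in (value of joint start above 0.0045 m).
At the end, for the whole second after the job is handed in: The lid is locked on the bowl: its lugs and handle within 0.2 rad of crosswise to the housing, centred within 7 mm, its underside no more than 5 mm above the ledge (held beneath the lip); the button has been pressed fully in (at least 4.5 mm) after that, and is released (angle between the x axis of lid_grip and the y axis of seat, either way round below 0.2 rad and horizontal distance between lid_grip and seat below 0.007 m and z of lid_grip in the frame of seat between 0.034 and 0.043 m and value of joint start below 0.002 m); the robot touches nothing.
It fails at once if the start button is pressed while the lid is not locked (value of joint start above 0.003 m and not (angle between the x axis of lid_grip and the y axis of seat, either way round below 0.25 rad and z of lid_grip in the frame of seat below 0.044 m and horizontal distance between lid_grip and seat below 0.009 m)).
It fails at once if a bystander is moved by more than 30 mm (distance of any of jar, dish, shaker, spatula from where it was at the start of the episode above 0.03 m).
It also fails if it takes over 64 s, if anything falls off the work surface, if the arm or the gripper's body presses on something with over 40 N, if the wrist force passes 120 N, or if a joint passes its speed limit or range.

## Working session

There is one attempt and no reset: what is moved stays moved. The work goes in short steps, Python scripts to look and compute and a shell command to move; the robot and the scene stay as the last step left them, time stands still between calls to the robot, and variables do not carry over. Pictures are saved under pics/ and viewed, at most 11 in all, crops included, and the job is handed in when it is done.

```bash
mkdir -p pics
python3 - <<'E'
from plant import bot
import cv2,numpy as np
o=bot.get_obs();print({k:np.round(v,3).tolist() for k,v in o.items()})
for n in("scene","top"):
    p=bot.camera_params(n);print(n,p['fovy'],p['cx'],p['cy'],np.round(p['camera_from_world'],4).tolist())
    cv2.imwrite(f'pics/{n}0.png',bot.capture(n))
E
```

```text
{'time': 0.0, 'joint_positions': [-1.315, 0.343, 1.525, -0.0, 1.275, -0.146], 'dq': [0.001, 0.0, 0.0, 0.001, 0.001, -0.0], 'tau': [-0.002, -43.125, -24.421, 0.072, 0.056, -0.0], 'tool_pos': [205.232, -482.789, 243.034], 'tcp_rot': [-3.14, -0.0, 0.402], 'contact_force': [-0.802, 0.633, 0.499], 'moment': [-0.008, -0.008, -0.042], 'finger_force': 0.0, 'grip_width': 91.745}
scene 49.18900706304171 317.9458253799546 249.40867554450406 [[-0.0601, 0.998, 0.0188, 76.8032], [0.6394, 0.053, -0.7671, -247.0948], [-0.7665, -0.034, -0.6413, 1902.767], [0.0, 0.0, 0.0, 1.0]]
top 48.70909842744138 314.8579474734042 239.95578371013292 [[0.028, -0.9995, 0.0109, -82.0989], [-0.9914, -0.0291, -0.1278, 515.9399], [0.1281, -0.0072, -0.9917, 1533.9582], [0.0, 0.0, 0.0, 1.0]]
```

View pics/top0.png

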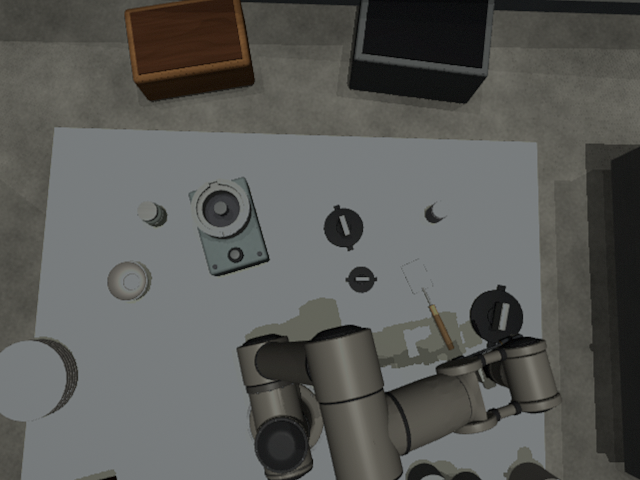

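View pics/scene0.png

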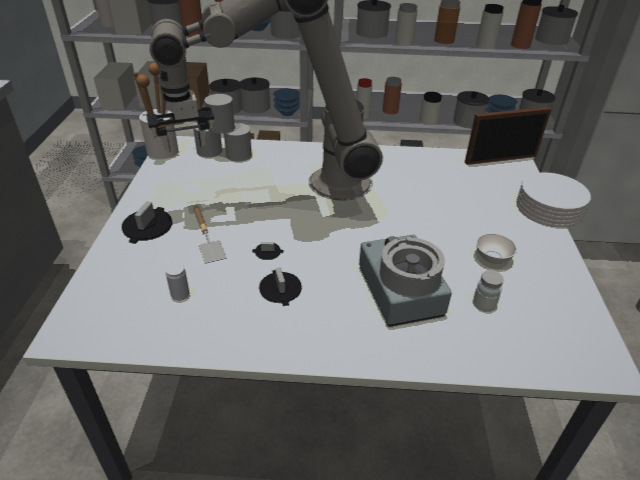

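The top view shows the middle lid at about (344,227), the small one at (361,280) and the large one at (496,315). The grinder bowl is at (221,209) and its button at (236,255). Next I'll zoom in on these.

```bash
cat > h.py <<'E'
import numpy as np,cv2
from plant import bot
def ray(n,u,v):
    p=bot.camera_params(n);M=p['camera_from_world'];f=240/np.tan(np.radians(p['fovy'])/2)
    x=(u-p['cx'])/f;y=(v-p['cy'])/f
    if n=='wrist':
        r=np.hypot(x,y);d=np.array([x/r*np.sin(r),y/r*np.sin(r),np.cos(r)]) if r>0 else np.array([0,0,1.])
    else: d=np.array([x,y,1.])
    R=M[:3,:3];return -R.T@M[:3,3],R.T@d
def onz(n,u,v,z):
    c,d=ray(n,u,v);return (c+d*(z-c[2])/d[2])
E
python3 - <<'E'
from h import *
im=cv2.imread('pics/top0.png');
a=cv2.resize(im[165:285,180:280],None,fx=5,fy=5,interpolation=cv2.INTER_CUBIC)[:600]
b=cv2.resize(im[195:265,315:375],None,fx=5,fy=5,interpolation=cv2.INTER_CUBIC)
c=np.zeros((600,800,3),np.uint8);c[:,:500]=a;c[:350,500:]=b
cv2.imwrite('pics/z0.png',cv2.convertScaleAbs(c,alpha=1.5))
g=cv2.cvtColor(im,cv2.COLOR_BGR2GRAY)
roi=g[195:265,315:375]
k,L,s,ct=cv2.connectedComponentsWithStats((roi<75).astype(np.uint8))
for i in range(1,k):
  if s[i,4]>100: print('dark',s[i],ct[i]+[315,195])
m=np.uint8(roi<75);
cs,_=cv2.findContours(m,cv2.RETR_EXTERNAL,cv2.CHAIN_APPROX_NONE);C=max(cs,key=cv2.contourArea)
op=cv2.morphologyEx(cv2.drawContours(m*0,[C],-1,1,-1),cv2.MORPH_OPEN,cv2.getStructuringElement(2,(25,25)))
oc=max(cv2.findContours(op,0,1)[0],key=cv2.contourArea)
e=cv2.fitEllipse(oc);print('disc',e,onz('top',e[0][0]+315,e[0][1]+195,6))
fill=cv2.drawContours(m*0,[C],-1,1,-1)
inner=cv2.erode(fill,np.ones((3,3)));h=np.uint8((roi>110)&(inner>0))
hc=max(cv2.findContours(h,0,1)[0],key=cv2.contourArea);r=cv2.minAreaRect(hc);print('handle',r,cv2.contourArea(hc))
print(onz('top',r[0][0]+315,r[0][1]+195,52))
pts=C[:,0]+[315,195];W=np.array([onz('top',*p,6) for p in pts]);c0=onz('top',e[0][0]+315,e[0][1]+195,6)
d=np.hypot(*(W-c0)[:,:2].T);
for i in np.argsort(-d)[:10]: print(pts[i],W[i].round(1),d[i].round(1),np.degrees(np.arctan2(*(W-c0)[i,1::-1])).round(1))
print('median r',np.median(d))
E
```

```text
dark [   9   10   39   46 1136] [343.08626761 227.61883803]
disc ((28.280696868896484, 32.23855209350586), (37.6414794921875, 37.875579833984375), 59.10269546508789) [ 562.87195759 -152.18675834    6.        ]
handle ((29.149999618530273, 29.949996948242188), (18.34120750427246, 3.4785051345825195), 71.56504821777344) 50.5
[ 562.59860797 -151.79614753   52.        ]
[349 250] [ 494.2 -170.8    6. ] 71.1 -164.8
[352 249] [ 497.5 -179.8    6. ] 70.9 -157.1
[334 206] [ 627.2 -122.6    6. ] 70.8 24.7
[337 205] [ 630.6 -131.7    6. ] 70.7 16.9
[348 250] [ 494.2 -167.8    6. ] 70.5 -167.2
[338 205] [ 630.7 -134.7    6. ] 70.0 14.5
[351 249] [ 497.4 -176.8    6. ] 69.9 -159.4
[335 206] [ 627.3 -125.7    6. ] 69.7 22.4
[350 249] [ 497.4 -173.8    6. ] 69.0 -161.8
[336 206] [ 627.4 -128.7    6. ] 68.7 20.0
median r 58.286599414048375
```

View pics/z0.png

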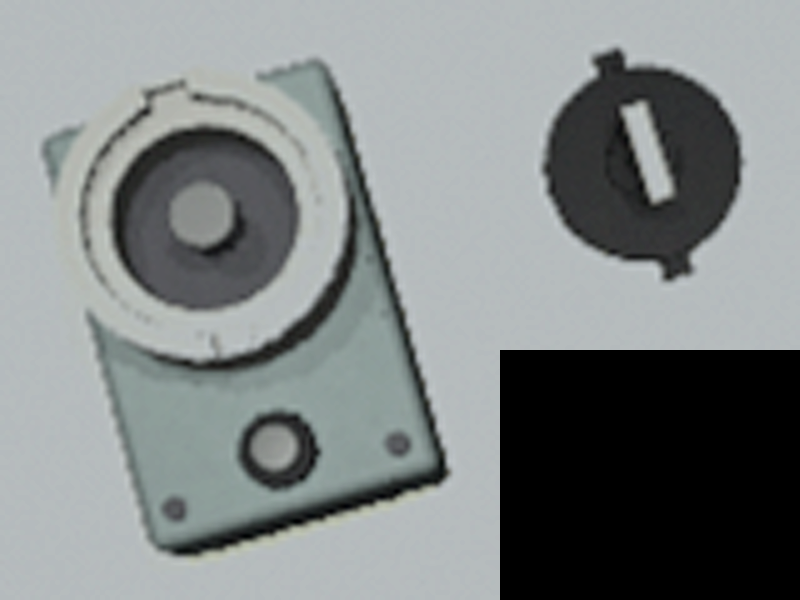

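Run:
```python
from h import *
im=cv2.imread('pics/top0.png').astype(np.uint8);g=cv2.cvtColor(im,cv2.COLOR_BGR2GRAY)
def comp(mask,u,v):
    k,L,s,ct=cv2.connectedComponentsWithStats(np.uint8(mask));l=L[int(v),int(u)];return ct[l],s[l],L==l
print([im[v,u].tolist() for u,v in((221,208),(234,254),(230,220),(221,180),(250,250),(213,200))])
x0,y0=180,165;G=g[y0:285,x0:280]
for t in(75,85,95,105): 
  c,s,_=comp(G>t,221-x0,208-y0);c+=[x0,y0];b,sb,_=comp(G>t,234-x0,254-y0);b+=[x0,y0]
  P=onz('top',*c,154);B=onz('top',*b,117)
  print(t,c,s,P.round(1),b,sb,B.round(1),np.hypot(*(P-B)[:2]),np.arctan2(*(P-B)[1::-1]))
for t in(85,100):
  c,s,m=comp(G<t,230-x0,220-y0);C=max(cv2.findContours(np.uint8(m),0,1)[0],key=cv2.contourArea);e=cv2.fitEllipse(C);print('hole',e)
  for z in(145,159):print(onz('top',e[0][0]+x0,e[0][1]+y0,z))
# collar outer edge on left/bright ring
for u,v in((165,95),(158,100),(178,95),(215,345)): print('slot',onz('top',u/5+x0-.4,v/5+y0-.4,159).round(1))
for u,v in((174,509),(398,443)): print('bolt',onz('top',u/5+x0-.4,v/5+y0-.4,97).round(1))
p=bot.camera_params('wrist');print(p['fovy'],p['cx'],p['cy']);M=p['camera_from_world'];print('cam pos',-M[:3,:3].T@M[:3,3],M[2,:3])
```

```text
[[93, 94, 92], [97, 98, 96], [60, 59, 57], [120, 123, 120], [104, 106, 96], [52, 50, 49]]
75 [219.65289256 207.38842975] [ 34  37  12  12 121] [584.9 197.3 154. ] [234.52542373 254.06779661] [51 85  8  9 59] [461.1 155.8 117. ] 130.53672700590784 0.32343467013696836
85 [219.94339623 207.45283019] [ 34  37  12  12 106] [584.8 196.4 154. ] [234.61538462 254.25      ] [51 86  8  8 52] [460.6 155.5 117. ] 130.6980518809042 0.31874533258643084
95 [229.33714919 225.02474151] [   8   12   82   99 2708] [536.8 168.4 154. ] [235.46666667 254.7       ] [52 86  7  7 30] [459.5 153.1 117. ] 78.82647949261461 0.19526489786010068
105 [230.36826067 231.67768401] [   8   12   82  100 4266] [518.5 164.7 154. ] [230.36826067 231.67768401] [   8   12   82  100 4266] [523.7 170.4 117. ] 7.702845037563292 -2.310130062973591
hole ((40.36378860473633, 43.08707809448242), (35.89963150024414, 37.04399490356445), 65.9697265625)
[584.69203087 196.78420649 145.        ]
[582.09846051 194.33237548 159.        ]
hole ((40.37520217895508, 43.04802703857422), (36.413673400878906, 37.56714630126953), 66.15992736816406)
[584.80240045 196.7583282  145.        ]
[582.20775937 194.30674824 159.        ]
slot [649.8 219.1 159. ]
slot [646.9 222.8 159. ]
slot [650. 212. 159.]
slot [511.9 184.7 159. ]
bolt [426.6 213.5  97. ]
bolt [467.6  89.2  97. ]
65.70646984690485 316.48988128692923 231.684592010567
cam pos [ 275.09407012 -452.36495711  384.30203948] [-0.26092195 -0.10993647 -0.95907962]
```

```bash
python3 -m pendant '[[[0.6,0.55,-0.05],[0,0,1],1],[[0.6,0.55,-0.05],[0,0,1],1],[[0.6,0.55,-0.05],[0,0,1],1],[[0.6,0.55,-0.05],[0,0,1],1],[[0.6,0.55,-0.05],[0,0,1],1],[[0.6,0.55,-0.05],[0,0,1],1],[[0.6,0.55,-0.05],[0,0,1],1],[[0.6,0.55,-0.05],[0,0,1],1],[[0.6,0.55,-0.05],[0,0,1],1],[[0.6,0.55,-0.05],[0,0,1],1]]'
python3 -m pendant '[[[0.6,0.55,-0.05],[0,0,1],1],[[0.6,0.55,-0.05],[0,0,1],1],[[0.6,0.55,-0.05],[0,0,1],1],[[0.6,0.55,-0.05],[0,0,1],1],[[0.6,0.55,-0.05],[0,0,1],1],[[0.6,0.55,-0.05],[0,0,1],1],[[0.6,0.55,-0.05],[0,0,1],1],[[0.6,0.55,-0.05],[0,0,1],1],[[0.6,0.55,-0.05],[0,0,1],1],[[0.6,0.55,-0.05],[0,0,1],1]]'
```

```text
time: 0.93
tool_pos: [386.0, -317.1, 228.4]
tcp_rot: [-3.141, -0.001, 1.608]
contact_force: [0.4, 0.4, -0.1]
grip_width: 91.6
finger_force: 0.0
time: 1.77
tool_pos: [565.9, -152.1, 213.2]
tcp_rot: [3.141, -0.001, 2.808]
contact_force: [-0.1, -0.5, -0.2]
grip_width: 91.9
finger_force: 0.0
```

```bash
python3 -m pendant '[[[0,0,-0.2],[0,0,0.81],1],[[0,0,-0.2],[0,0,0.81],1],[[0,0,-0.2],[0,0,0.81],1],[[0,0,-0.2],[0,0,0.81],1],[[0,0,-0.2],[0,0,0.81],1],[[0,0,-0.2],[0,0,0.81],1],[[0,0,-0.2],[0,0,0.81],1],[[0,0,0],[0,0,0],1],[[0,0,0],[0,0,0],1],[[0,0,0],[0,0,0],1]]'
python3 - <<'E'
from h import *
o=bot.get_obs();print(o['joint_positions'])
im=bot.capture('wrist');cv2.imwrite('pics/w1.png',im);M=bot.camera_params('wrist')['camera_from_world'];np.save('w1.npy',M)
E
```

```text
time: 2.6
tool_pos: [565.4, -153.2, 171.9]
tcp_rot: [3.142, 0.0, -2.804]
contact_force: [0.2, -0.0, -0.4]
grip_width: 91.8
finger_force: 0.0
[-3.95492390e-01  5.14757900e-01  1.45572312e+00  8.58324081e-05
  1.17116101e+00 -2.30412229e+00]
```

View pics/w1.png

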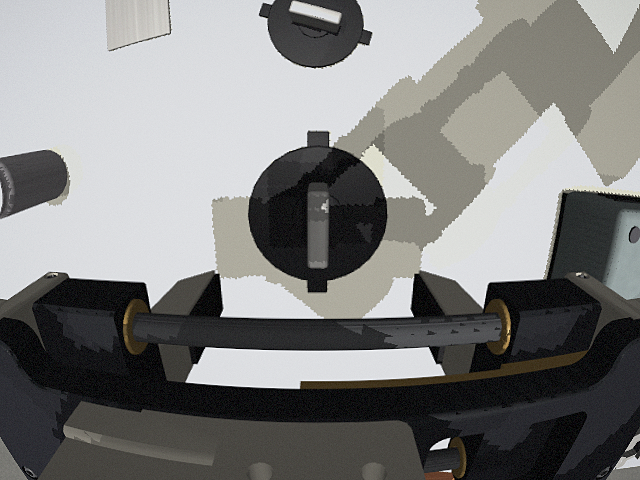

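The wrist view shows the lid right below: disc centred near (318,213), lugs at (318,131) and (317,291), and the handle along the jaws' x. I'll compute the offset.

Run:
```python
from h import *
im=cv2.imread('pics/w1.png');g=cv2.cvtColor(im,cv2.COLOR_BGR2GRAY)
m=np.uint8(g<75);m[:125]=0;m[294:]=0;m[:,:245]=0;m[:,392:]=0
m=cv2.morphologyEx(m,cv2.MORPH_CLOSE,np.ones((25,25)))
C=max(cv2.findContours(m,0,1)[0],key=cv2.contourArea)
W=np.array([onz('wrist',*map(float,p),7)[:2] for p in C[:,0]])
c=W.mean(0)
# circle fit, robust
from scipy.optimize import least_squares
s=least_squares(lambda q:np.hypot(*(W-q[:2]).T)-q[2],[*c,60],loss='soft_l1',f_scale=1).x;print('circle',s)
for a,b in(((309,131),(328,131)),((308,291),(327,291))):
    A=onz('wrist',*a,6 if a[1]<200 else 3);B=onz('wrist',*b,6 if a[1]<200 else 3);P=(A+B)/2;print(P,np.hypot(*(P[:2]-s[:2])),np.arctan2(*(P[:2]-s[:2])[::-1]))
# handle top
for a in((318,183),(318,267),(308,210),(328,210)): print(onz('wrist',*a,52))
print(onz('wrist',318,225,52))
o=bot.get_obs();print(o['tool_pos'],o['tcp_rot'])
```

```text
circle [ 564.61585114 -151.72211936   59.3993628 ]
[ 496.82527129 -174.7473867     6.        ] 71.59417331994851 -2.814165308791681
[ 632.52919999 -127.5417106     3.        ] 72.08963253263077 0.34205255659069495
[ 531.07938259 -163.23578012   52.        ]
[ 591.28394917 -141.88312918   52.        ]
[ 552.0582357  -163.45363391   52.        ]
[ 547.24723395 -149.85023969   52.        ]
[ 560.23903155 -152.89877612   52.        ]
[ 565.48993734 -153.25588912  172.05987129] [-3.14136809e+00  3.33733231e-04 -2.80323251e+00]
```

```bash
python3 -m pendant '[[[-0.06,0.04,-0.5],[0,0,0],1],[[0,0,-0.5],[0,0,0],1],[[0,0,-0.5],[0,0,0],1],[[0,0,-0.5],[0,0,0],1],[[0,0,-0.5],[0,0,0],1],[[0,0,-0.5],[0,0,0],1],[[0,0,-0.5],[0,0,0],1],[[0,0,-0.5],[0,0,0],1],[[0,0,-0.5],[0,0,0],1],[[0,0,0],[0,0,0],1]]'
python3 -m pendant '[[[0,0,0],[0,0,0],-1],[[0,0,0],[0,0,0],-1],[[0,0,0],[0,0,0],-1],[[0,0,0],[0,0,0],-1],[[0,0,0],[0,0,0],-1],[[0,0,0],[0,0,0],-1],[[0,0,0],[0,0,0],-1],[[0,0,0],[0,0,0],-1],[[0,0,0],[0,0,0],-1],[[0,0,0],[0,0,0],-1]]'
```

```text
time: 3.48
tool_pos: [562.1, -151.4, 34.4]
tcp_rot: [3.139, -0.003, -2.803]
contact_force: [-0.7, 0.5, -0.1]
grip_width: 92.2
finger_force: 0.0
time: 4.32
tool_pos: [563.5, -152.0, 36.7]
tcp_rot: [3.141, -0.0, -2.801]
contact_force: [-0.5, 0.0, 0.6]
grip_width: 29.8
finger_force: 0.0
```

```bash
python3 -m pendant '[[[0,0,0],[0,0,0],-1],[[0,0,0],[0,0,0],-1],[[0,0,0],[0,0,0],-1],[[0,0,0],[0,0,0],-1],[[0,0,0],[0,0,0],-1],[[0,0,0],[0,0,0],-1],[[0,0,0.5],[0,0,0],-1],[[0,0,0.5],[0,0,0],-1],[[0,0,0.5],[0,0,0],-1],[[0,0,0.5],[0,0,0],-1]]'
```

```text
time: 5.15
tool_pos: [563.1, -151.8, 96.9]
tcp_rot: [3.141, -0.001, -2.801]
contact_force: [0.1, 0.7, -2.0]
grip_width: 15.8
finger_force: 30.0
```

```bash
python3 -m pendant '[[[-0.1,0.6,0.7],[0,0,0],-1],[[-0.1,0.6,0.7],[0,0,0],-1],[[-0.1,0.6,0.7],[0,0,0],-1],[[-0.1,0.7,0.7],[0,0,0],-1],[[-0.1,0.7,0.7],[0,0,0],-1],[[-0.1,0.7,0.7],[0,0,0],-1],[[-0.1,0.7,0.7],[0,0,0],-1],[[-0.1,0.7,0.6],[0,0,0],-1],[[0,0,0],[0,0,0],-1],[[0,0,0],[0,0,0],-1]]'
python3 - <<'E'
from h import *
im=bot.capture('wrist');cv2.imwrite('pics/w2.png',im);np.save('w2.npy',bot.camera_params('wrist')['camera_from_world'])
E
```

```text
time: 5.98
tool_pos: [539.6, 7.9, 262.4]
tcp_rot: [-3.141, 0.001, -2.799]
contact_force: [0.1, -0.6, -2.5]
grip_width: 15.5
finger_force: 30.0
```

View pics/w2.png

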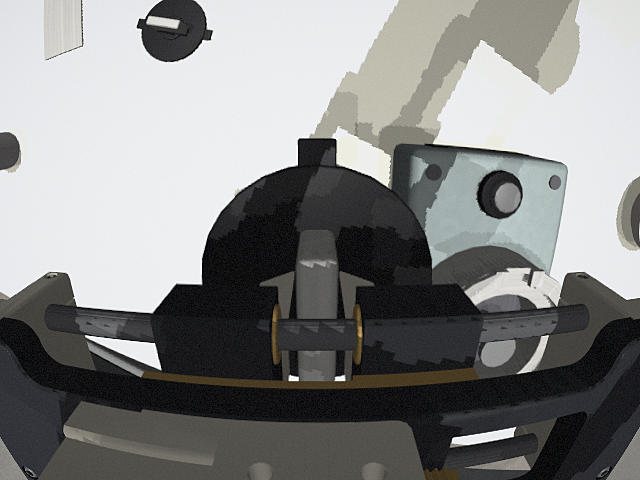

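The wrist view shows the deck: button near (505,194), bolts at (433,172) and (554,183), front slot near (519,277), and the spindle head near (497,352), partly hidden. I'll measure them.

Run:
```python
from h import *
im=cv2.imread('pics/w2.png');g=cv2.cvtColor(im,cv2.COLOR_BGR2GRAY)
b=g[165:225,470:530];m=np.uint8(b>75)
k,L,s,ct=cv2.connectedComponentsWithStats(m);
for t in (85,100,115):
  k,L,s,ct=cv2.connectedComponentsWithStats(np.uint8(b>t));l=L[29,38]
  c=ct[l]+[470,165];print('button',t,c,s[l],onz('wrist',*c,117).round(1))
c=onz('wrist',*c,117)
P=[]
for u,v in((433,172),(554,182)):
  r=g[v-12:v+12,u-12:u+12];k,L,s,ct=cv2.connectedComponentsWithStats(np.uint8(r<np.median(r)-30));i=1+np.argmax(s[1:,4]);q=ct[i]+[u-12,v-12];P.append(onz('wrist',*q,97));print('bolt',q,s[i],P[-1].round(1))
d=P[0]-P[1];print('yaw',np.arctan2(d[0],-d[1]) , 'mid',(P[0]+P[1])/2)
print('spindle',onz('wrist',497,352,154),'slot corners',[onz('wrist',*p,159).round(1) for p in((500,281),(530,272),(519,277))])
print(bot.get_obs()['tool_pos'])
```

```text
button 85 [507.27197347 197.27363184] [ 25  18  26  30 603] [461.8 154.1 117. ]
button 100 [507.14089347 197.18728522] [ 25  18  25  29 582] [461.8 153.9 117. ]
button 115 [507.1254417  197.26678445] [ 25  18  25  29 566] [461.8 153.9 117. ]
bolt [432.99441341 171.96089385] [  5   4  15  16 179] [467.9  88.1  97. ]
bolt [554.39041096 181.90410959] [  7   5  12  15 146] [427.5 210.8  97. ]
yaw 0.3178886254903578 mid [447.71219956 149.46911195  97.        ]
spindle [586.20854798 194.43712707 154.        ] slot corners [array([523.6, 155.2, 159. ]), array([508.2, 179. , 159. ]), array([515.2, 170.8, 159. ])]
[539.19823062   7.08178043 261.31257313]
```

Run:
```python
import cv2,numpy as np
im=cv2.imread('pics/w2.png')[240:390,430:590];cv2.imwrite('pics/w2z.png',cv2.resize(im,None,fx=4,fy=4,interpolation=cv2.INTER_CUBIC))
```

```text
(no output)
```

View pics/w2z.png

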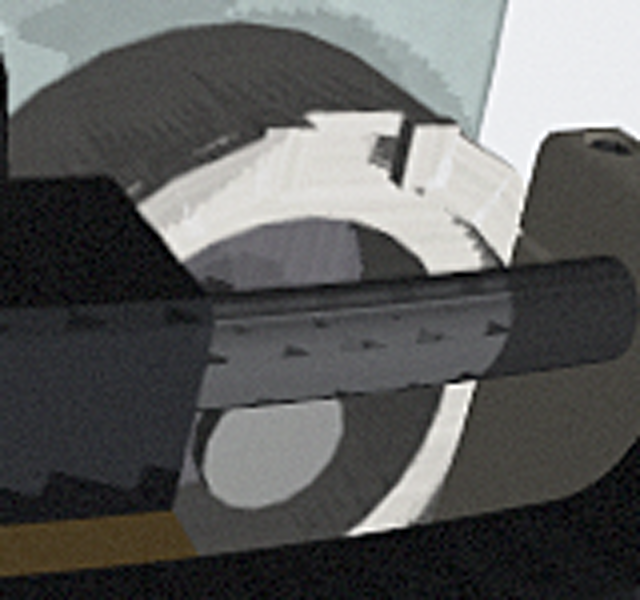

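```bash
python3 -m pendant '[[[0.19,0.785,0],[0,0,-0.2],-1],[[0.19,0.785,0],[0,0,0],-1],[[0.19,0.785,0],[0,0,0],-1],[[0.19,0.785,0],[0,0,0],-1],[[0.19,0.785,0],[0,0,0],-1],[[0.19,0.785,0],[0,0,0],-1],[[0.19,0.785,0],[0,0,0],-1],[[0.19,0.785,0],[0,0,0],-1],[[0,0,-0.5],[0,0,0],-1],[[0,0,0],[0,0,0],-1]]'
python3 - <<'E'
from h import *
import time
for n in('top','wrist'):
  im=bot.capture(n);cv2.imwrite(f'pics/{n}3.png',im)
o=bot.get_obs();print(o['tool_pos'],o['tcp_rot'],o['joint_positions'][5])
a=cv2.imread('pics/top3.png')[150:290,160:290];a=cv2.resize(a,None,fx=3,fy=3,interpolation=cv2.INTER_CUBIC)
b=cv2.imread('pics/wrist3.png')[60:480,220:620]
c=np.zeros((420,800,3),np.uint8);c[:,:390]=a;c[:,400:]=b;cv2.imwrite('pics/c3.png',cv2.convertScaleAbs(c,alpha=1.4))
E
```

```text
time: 6.87
tool_pos: [584.0, 195.2, 242.2]
tcp_rot: [3.141, -0.007, -2.824]
contact_force: [-1.0, -0.4, -3.1]
grip_width: 16.0
finger_force: 30.0
[584.63602188 194.18637468 244.79169917] [ 3.14146182 -0.0044002  -2.82594847] -1.6898246953441014
```

View pics/c3.png

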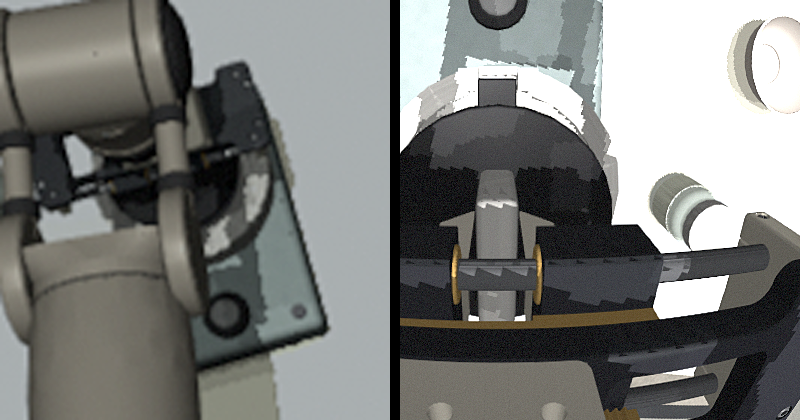

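Run:
```python
from h import *
g=cv2.cvtColor(cv2.imread('pics/wrist3.png'),cv2.COLOR_BGR2GRAY)
print('col',[(v,int(g[v,312:322].mean())) for v in range(118,172,1)])
for v in(128,131,134,140,146,150): print(v,[(u,int(g[v,u])) for u in range(292,344,2)])
o=bot.get_obs();print(o['tool_pos'],o['tcp_rot'])
for u,v,z in((317,139,215),(317,126,159),(317,128,159),(317,132,159)):
  P=onz('wrist',u,v,z);t=P[:2]-o['tool_pos'][:2];print(u,v,z,P.round(1),np.hypot(*t).round(1))
cv2.imwrite('pics/w3z.png',cv2.resize(cv2.imread('pics/wrist3.png')[110:180,260:375],None,fx=6,fy=6,interpolation=cv2.INTER_CUBIC))
```

```text
col [(118, 103), (119, 103), (120, 110), (121, 149), (122, 178), (123, 180), (124, 168), (125, 148), (126, 234), (127, 241), (128, 239), (129, 238), (130, 238), (131, 238), (132, 241), (133, 236), (134, 211), (135, 186), (136, 232), (137, 252), (138, 120), (139, 7), (140, 65), (141, 75), (142, 72), (143, 73), (144, 72), (145, 70), (146, 72), (147, 68), (148, 71), (149, 69), (150, 72), (151, 67), (152, 70), (153, 68), (154, 67), (155, 66), (156, 66), (157, 66), (158, 65), (159, 67), (160, 64), (161, 64), (162, 64), (163, 63), (164, 40), (165, 18), (166, 41), (167, 60), (168, 66), (169, 69), (170, 67), (171, 68)]
128 [(292, 233), (294, 236), (296, 238), (298, 171), (300, 238), (302, 241), (304, 239), (306, 239), (308, 239), (310, 240), (312, 240), (314, 240), (316, 239), (318, 238), (320, 241), (322, 240), (324, 239), (326, 239), (328, 239), (330, 240), (332, 239), (334, 240), (336, 246), (338, 237), (340, 236), (342, 234)]
131 [(292, 238), (294, 238), (296, 240), (298, 160), (300, 242), (302, 237), (304, 239), (306, 239), (308, 239), (310, 241), (312, 239), (314, 239), (316, 240), (31
[... 885 characters left out ...]
12, 72), (314, 70), (316, 71), (318, 72), (320, 75), (322, 68), (324, 69), (326, 72), (328, 68), (330, 75), (332, 71), (334, 73), (336, 36), (338, 205), (340, 227), (342, 224)]
150 [(292, 243), (294, 243), (296, 250), (298, 0), (300, 73), (302, 78), (304, 68), (306, 74), (308, 69), (310, 71), (312, 77), (314, 71), (316, 76), (318, 69), (320, 72), (322, 66), (324, 68), (326, 65), (328, 64), (330, 65), (332, 62), (334, 68), (336, 108), (338, 212), (340, 224), (342, 230)]
[584.63602188 194.18637468 244.79169917] [ 3.14146182 -0.0044002  -2.82594847]
317 139 215 [517.2 173.3 215. ] 70.6
317 126 159 [511.4 171.5 159. ] 76.7
317 128 159 [512.5 171.9 159. ] 75.5
317 132 159 [514.8 172.6 159. ] 73.0
```

View pics/w3z.png

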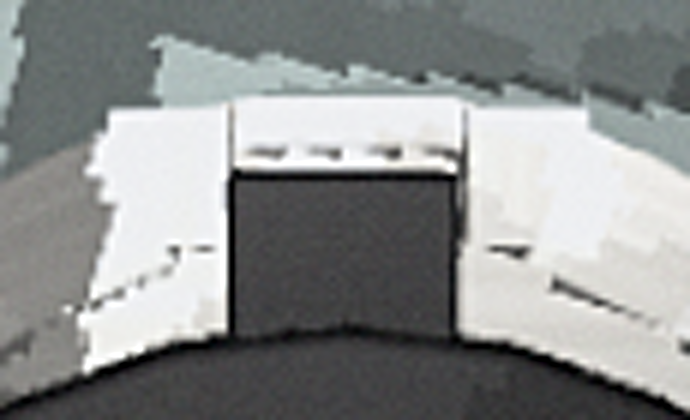

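The close-up shows the front lug at columns 298–336, centred over the slot at 299–337. The collar's outer edge is at row 126. I'll check the radial offset against the button in the same kind of view, with the arm now settled.

Run:
```python
from h import *
o=bot.get_obs();print(o['tool_pos'],o['tcp_rot'])
im=bot.capture('wrist');g=cv2.cvtColor(im,cv2.COLOR_BGR2GRAY);cv2.imwrite('pics/w4.png',im)
r=g[30:100,270:370];k,L,s,ct=cv2.connectedComponentsWithStats(np.uint8(r<60));
for i in range(1,k):
  if s[i,4]>150: print('dark',s[i]+[270,30,0,0,0],ct[i]+[270,30])
k,L,s,ct=cv2.connectedComponentsWithStats(np.uint8((r>85)))
for i in range(1,k):
  if s[i,4]>150: 
    c=ct[i]+[270,30];print('light',s[i]+[270,30,0,0,0],c,onz('wrist',*c,117))
col=g[110:150,312:322].mean(1);print([(110+i,int(x)) for i,x in enumerate(col)])
print([(u,int(x)) for u,x in zip(range(294,342),g[128:132,294:342].mean(0))])
print([(u,int(x)) for u,x in zip(range(294,342),g[144:152,294:342].mean(0))])
for v in(125.5,134.5): print(onz('wrist',318,v,159))
print('lug',onz('wrist',317,138.5,o['tool_pos'][2]-30))
```

```text
[584.63602188 194.18637468 244.79169917] [ 3.14146182 -0.0044002  -2.82594847]
dark [ 289   33   59   57 1569] [317.82345443  62.74952199]
light [ 270   30  100   70 4359] [320.48864418  66.82427162] [469.93535442 160.41033897 117.        ]
light [301  41  36  34 921] [318.38653637  57.25515744] [463.59462472 156.75788074 117.        ]
[(110, 105), (111, 105), (112, 104), (113, 104), (114, 103), (115, 103), (116, 104), (117, 103), (118, 106), (119, 122), (120, 159), (121, 191), (122, 185), (123, 172), (124, 150), (125, 216), (126, 242), (127, 239), (128, 238), (129, 238), (130, 238), (131, 239), (132, 239), (133, 210), (134, 181), (135, 224), (136, 248), (137, 249), (138, 120), (139, 6), (140, 65), (141, 75), (142, 73), (143, 72), (144, 72), (145, 71), (146, 71), (147, 72), (148, 70), (149, 70)]
[(294, 239), (295, 239), (296, 239), (297, 241), (298, 238), (299, 174), (300, 234), (301, 241), (302, 240), (303, 239), (304, 239), (305, 240), (306, 239), (307, 240), (308, 239), (309, 238), (310, 238), (311, 239), (312, 238), (313, 239), (314, 238), (315, 239), (316, 240), (317, 239), (318
[... 247 characters left out ...]
 (339, 225), (340, 243), (341, 241)]
[(294, 232), (295, 228), (296, 239), (297, 243), (298, 0), (299, 67), (300, 73), (301, 74), (302, 72), (303, 72), (304, 73), (305, 72), (306, 71), (307, 69), (308, 73), (309, 71), (310, 71), (311, 72), (312, 73), (313, 70), (314, 71), (315, 72), (316, 70), (317, 70), (318, 70), (319, 72), (320, 69), (321, 68), (322, 71), (323, 69), (324, 69), (325, 70), (326, 69), (327, 68), (328, 69), (329, 67), (330, 68), (331, 68), (332, 69), (333, 69), (334, 71), (335, 30), (336, 81), (337, 124), (338, 177), (339, 214), (340, 226), (341, 221)]
[511.45454803 171.98027485 159.        ]
[516.70634621 173.70321025 159.        ]
lug [517.43837766 173.22872434 214.79169917]
```

```bash
python3 -m pendant '[[[0.05,0.047,-0.3],[0,0,0],-1],[[0,0,-0.4],[0,0,0],-1],[[0,0,-0.4],[0,0,0],-1],[[0,0,-0.3],[0,0,0],-1],[[0,0,-0.2],[0,0,0],-1],[[0,0,-0.1],[0,0,0],-1],[[0,0,-0.1],[0,0,0],-1],[[0,0,0],[0,0,0],-1],[[0,0,0],[0,0,0],-1],[[0,0,0],[0,0,0],-1]]'
```

```text
time: 7.85
tool_pos: [586.9, 196.9, 193.4]
tcp_rot: [-3.142, 0.001, -2.825]
contact_force: [-0.4, 0.4, -2.3]
grip_width: 15.8
finger_force: 30.0
```

```bash
python3 -m pendant '[[[0,0,-0.06],[0,0,0],-1],[[0,0,-0.06],[0,0,0],-1],[[0,0,-0.06],[0,0,0],-1],[[0,0,-0.06],[0,0,0],-1],[[0,0,-0.06],[0,0,0],-1],[[0,0,-0.06],[0,0,0],-1],[[0,0,0],[0,0,0],-1],[[0,0,0],[0,0,0],-1],[[0,0,0],[0,0,0],-1],[[0,0,0],[0,0,0],-1]]'
```

```text
time: 8.68
tool_pos: [587.0, 196.9, 182.3]
tcp_rot: [-3.142, 0.001, -2.825]
contact_force: [0.9, -0.0, 5.0]
grip_width: 15.6
finger_force: 30.0
```

```bash
python3 -m pendant '[[[0,0,-0.05],[0,0,0],-1],[[0,0,-0.03],[0,0,0],-1],[[0,0,0],[0,0,0],-1],[[0,0,0],[0,0,0],-1],[[0,0,0],[0,0,0],-1],[[0,0,0],[0,0,0],-1],[[0,0,0],[0,0,0],-1],[[0,0,0],[0,0,0],-1],[[0,0,0],[0,0,0],-1],[[0,0,0],[0,0,0],-1]]'
```

```text
time: 9.52
tool_pos: [587.0, 196.9, 181.7]
tcp_rot: [-3.141, 0.003, -2.825]
contact_force: [-2.6, -0.4, 15.3]
grip_width: 16.2
finger_force: 30.0
```

```bash
python3 -m pendant '[[[0,0,0.02],[0,0,0],-1],[[0,0,0],[0,0,-0.4],-1],[[0,0,0],[0,0,-0.8],-1],[[0,0,0],[0,0,-0.8],-1],[[0,0,0],[0,0,-0.8],-1],[[0,0,0],[0,0,-0.8],-1],[[0,0,0],[0,0,-0.8],-1],[[0,0,0],[0,0,-0.8],-1],[[0,0,0],[0,0,-0.8],-1],[[0,0,0],[0,0,0],-1]]'
```

```text
time: 10.35
tool_pos: [587.2, 196.6, 181.7]
tcp_rot: [3.141, 0.002, 2.733]
contact_force: [0.4, -1.5, 11.5]
grip_width: 15.9
finger_force: 30.0
```

```bash
python3 -m pendant '[[[0,0,0],[0,0,-0.8],-1],[[0,0,0],[0,0,-0.8],-1],[[0,0,0],[0,0,-0.8],-1],[[0,0,0],[0,0,-0.8],-1],[[0,0,0],[0,0,-0.8],-1],[[0,0,0],[0,0,-0.8],-1],[[0,0,0],[0,0,-0.8],-1],[[0,0,0],[0,0,-0.8],-1],[[0,0,0],[0,0,-0.7],-1],[[0,0,0],[0,0,0],-1]]'
python3 -c "
from plant import bot
print(bot.get_obs()['moment'])"
```

```text
time: 11.18
tool_pos: [587.1, 196.4, 181.7]
tcp_rot: [3.14, 0.001, 1.882]
contact_force: [-0.5, -1.8, 11.6]
grip_width: 15.6
finger_force: 30.0
[-0.28832786  0.24443634 -0.18249968]
```

```bash
python3 -m pendant '[[[0,0,0],[0,0,-0.3],-1],[[0,0,0],[0,0,0],-1],[[0,0,0.05],[0,0,0],-1],[[0,0,0],[0,0,0],-1],[[0,0,0],[0,0,0],-1],[[0,0,0],[0,0,0],-1],[[0,0,0],[0,0,0],-1],[[0,0,0],[0,0,0],-1],[[0,0,0],[0,0,0],-1],[[0,0,0],[0,0,0],-1]]'
python3 -c "
from plant import bot
print(bot.get_obs()['moment'])"
```

```text
time: 12.02
tool_pos: [587.0, 196.5, 181.9]
tcp_rot: [3.141, 0.001, 1.851]
contact_force: [1.2, -1.3, 6.3]
grip_width: 15.9
finger_force: 30.3
[-0.28212835 -0.34687969  0.70088923]
```

```bash
python3 -m pendant '[[[0,0,0],[0,0,0],-0.2],[[0,0,0],[0,0,0],-0.2],[[0,0,0],[0,0,0],-0.2],[[0,0,0],[0,0,0],-0.2],[[0,0,0],[0,0,0],-0.2],[[0,0,0.1],[0,0,0],-0.2],[[0,0,0.5],[0,0,0],-0.2],[[0,0,1],[0,0,0],-0.2],[[0,0,1],[0,0,0],-0.2],[[0,0,1],[0,0,0],-0.2]]'
python3 - <<'E'
from h import *
cv2.imwrite('pics/w5.png',bot.capture('wrist'));print(bot.get_obs()['joint_positions'])
E
```

```text
time: 12.85
tool_pos: [586.3, 196.8, 290.9]
tcp_rot: [-3.141, -0.0, 1.85]
contact_force: [0.7, 0.2, -0.3]
grip_width: 36.8
finger_force: 0.0
[ 1.99992932e-01  4.86765457e-01  1.14899844e+00  7.02719044e-05
  1.49513183e+00 -7.94285706e-02]
```

View pics/w5.png

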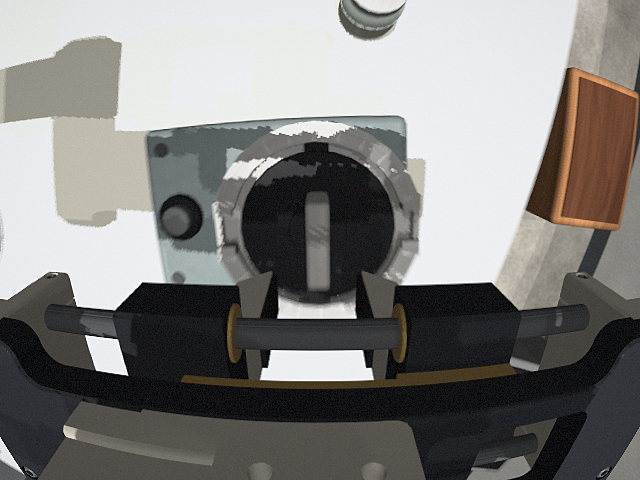

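The lid is locked: the wrist view has the handle at (317,240) crosswise to the housing, with the disc centred in the collar. Next is the button, with the gripper shut.

```bash
python3 -m pendant '[[[-0.41,-0.137,0],[0,0,1],-1],[[-0.41,-0.137,0],[0,0,1],-1],[[-0.41,-0.137,0],[0,0,1],-1],[[-0.41,-0.137,0],[0,0,1],-1],[[-0.41,-0.137,0],[0,0,1],-1],[[-0.41,-0.137,0],[0,0,1],-1],[[-0.41,-0.137,0],[0,0,1],-1],[[-0.41,-0.137,0],[0,0,1],-1],[[-0.41,-0.137,0],[0,0,1],-1],[[-0.41,-0.137,0],[0,0,1],-1]]'
python3 -m pendant '[[[0,0,-0.2],[0,0,1],-1],[[0,0,-0.5],[0,0,1],-1],[[0,0,-0.5],[0,0,1],-1],[[0,0,-0.5],[0,0,0],-1],[[0,0,-0.5],[0,0,0],-1],[[0,0,-0.5],[0,0,0],-1],[[0,0,-0.4],[0,0,0],-1],[[0,0,-0.4],[0,0,0],-1],[[0,0,-0.3],[0,0,0],-1],[[0,0,0],[0,0,0],-1]]'
python3 - <<'E'
from h import *
im=bot.capture('wrist');cv2.imwrite('pics/w6.png',im);o=bot.get_obs();print(o['tool_pos'],o['tcp_rot'])
c=bot.camera_params('wrist');M=c['camera_from_world'];
E
```

```text
time: 13.73
tool_pos: [462.9, 155.5, 289.7]
tcp_rot: [3.141, 0.0, 3.056]
contact_force: [-0.7, -0.6, 0.8]
grip_width: 0.9
finger_force: 0.0
time: 14.57
tool_pos: [462.7, 155.6, 174.1]
tcp_rot: [3.141, -0.003, -2.873]
contact_force: [0.3, 0.1, -0.3]
grip_width: 0.2
finger_force: 0.0
[463.23159878 155.6427538  175.10453677] [ 3.14130263e+00 -1.60146897e-03 -2.87307725e+00]
```

View pics/w6.png

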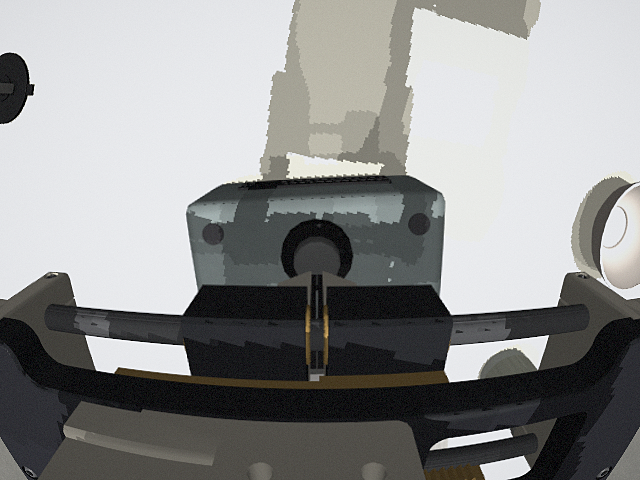

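The shut fingertips at (317,280) are centred over the button at (317,258). I'll lower them to just above contact and then press.

```bash
python3 -m pendant '[[[0,0,-0.4],[0,0,0],-1],[[0,0,-0.4],[0,0,0],-1],[[0,0,-0.3],[0,0,0],-1],[[0,0,-0.2],[0,0,0],-1],[[0,0,-0.1],[0,0,0],-1],[[0,0,-0.07],[0,0,0],-1],[[0,0,-0.07],[0,0,0],-1],[[0,0,0],[0,0,0],-1],[[0,0,0],[0,0,0],-1],[[0,0,0],[0,0,0],-1]]'
```

```text
time: 15.45
tool_pos: [463.6, 155.7, 129.8]
tcp_rot: [3.142, 0.0, -2.873]
contact_force: [-3.1, -0.7, 2.6]
grip_width: 0.5
finger_force: 1.9
```

```bash
python3 -m pendant '[[[0,0,-0.05],[0,0,0],-1],[[0,0,-0.05],[0,0,0],-1],[[0,0,-0.04],[0,0,0],-1],[[0,0,0],[0,0,0],-1],[[0,0,0],[0,0,0],-1],[[0,0,0],[0,0,0],-1],[[0,0,0],[0,0,0],-1],[[0,0,0],[0,0,0],-1],[[0,0,0],[0,0,0],-1],[[0,0,0],[0,0,0],-1]]'
```

```text
time: 16.28
tool_pos: [463.8, 155.8, 127.8]
tcp_rot: [-3.141, 0.002, -2.873]
contact_force: [-10.0, -2.1, 26.6]
grip_width: 0.4
finger_force: 13.5
```

```bash
python3 -m pendant '[[[0,0,0.1],[0,0,0],-1],[[0,0,0.3],[0,0,0],-1],[[0,0,0.6],[0,0,0],-1],[[0,0,0.8],[0,0,0],-1],[[0,0,0.8],[0,0,0],-1],[[0,0,0.8],[0,0,0],-1],[[0,0,0.8],[0,0,0],-1],[[0,0,0.5],[0,0,0],-1],[[0,0,0],[0,0,0],-1],[[0,0,0],[0,0,0],-1]]'
python3 - <<'E'
from h import *
cv2.imwrite('pics/s7.png',cv2.resize(bot.capture('scene')[200:340,330:530],None,fx=3,fy=3,interpolation=cv2.INTER_CUBIC))
E
```

```text
time: 17.12
tool_pos: [464.1, 155.8, 266.5]
tcp_rot: [-3.142, 0.002, -2.873]
contact_force: [0.5, -0.5, -0.5]
grip_width: 0.5
finger_force: 0.0
```

View pics/s7.png

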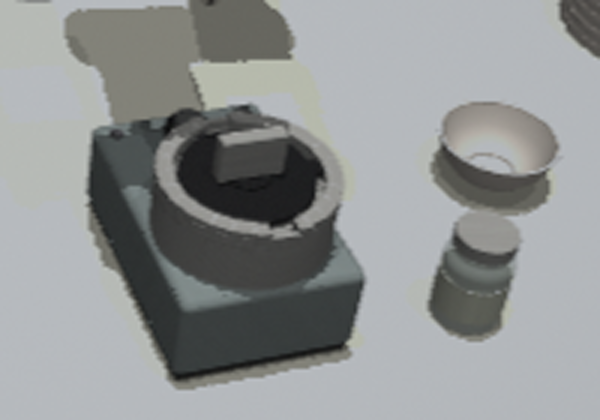

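The scene view shows the lid level and sunk in the collar, its handle crosswise at about (250,155) in the crop. The dish and jar are where they were, and the arm is clear, so I'm handing in.

```bash
python3 -c "
from plant import bot
print(bot.close_job())"
```

```text
the job is handed in; nothing more can be done
None
```

The lid is locked on the grinder and released, and the start button was pressed to its bottom stop (judged from a sharp force rise at about 6 mm of travel) and let go; the job was handed in at about 17 s, but the hand-in returned no verdict.

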